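# Work the sprung tilt plate of a soldering stand to both its marks

## Robot

A 6-joint arm with a two-finger parallel gripper is mounted at the origin on the work surface. World frame = base frame: x ahead of the robot, y to its left, z up, the work surface at z = 0. Lengths are in m, angles in rad, forces in N, time in s.
With the tool pointing down it reaches from about 0.15 to 0.775 m from the base axis. Payload 6.1 kg.
Tool frame: the origin (TCP) lies midway between the tips of the shut fingers; the grasp point (between the pads) lies 19 mm behind it; z points along the fingers, y is the line along which they close (so a half turn about z gives the same grasp; the last joint's range is limited). The gripper opens to 85 mm and grips with 20 to 120 N. Pads are 22 mm wide; open, the fingers measure 114 mm over their backs; the gripper's body (76 mm by 85 mm) begins 54 mm behind the grasp point. The pads swing forward as they close: fully open they stand 13 mm farther back than shut.
Start: joints at [1.3, 0.126, -0.04, 1.405, 0, 1.571], TCP at [0.14, 0.506, 0.231] pointing down, gripper open.
Joint ranges: [-2.72, 2.72], [-0.95, 1.95], [-1.27, 1.35], [-1.78, 2.02], [-1.46, 1.47], [-3.14, 3.14]. Speed limits (rad/s): [2.39, 2.39, 3.01, 3.14, 3.14, 3.14].

## Interface

Orientations are given as a unit quaternion [x, y, z, w].
In Python, from rig import manip gives the robot as it stands.
- The arm moves only by the shell command python3 -m handwheel 'ROWS' [OPENING] [FORCE]. ROWS is JSON, a list of rows, each a list of 2 entries, a list of its own where there are three numbers: the shift along the tool's x, y, z in mm, then the turn about the tool's z in degrees. In form: [[[dx, dy, dz], spin], ...]. A call has 1 to 10 rows; each row is the pose to reach, as a shift and turn from the pose commanded when the call began, along the tool's axes at that moment; what a row does not reach only later rows make up. A row lasts 1/8 s, in which the tool goes at most 62.5 mm and 10.7 degrees, less where a joint would pass 70% of its speed; a pose out of reach is approached as far as the arm can. A call with a gripper value outside its range is refused whole. OPENING is the opening, from -1 (shut) to 1 (fully open), so that 0 is half open, set as the call begins (- or left out, the last holds). The fingers move at their own pace and stop on an object; FORCE is the grip in N (left out, the last holds). Time passes only in rows, so rows that repeat a pose let the fingers close. It gives the time, the measured TCP pose, the force, the opening and the grip force at its end, in the units of the state.
- manip.state(): the state, without advancing time (a new reading comes with each control period).
- manip.read_camera(name): name is "scene" or "top"; returns a dict with "color" (384x512x3 uint8, red, green, blue), "depth" (384x512 float32, m along the optical axis (not along the pixel's ray), 0 where there is no reading), "camera_matrix" (3x3 intrinsics, pixels), "k1" (the pictures are not rectified: a ray, as slopes to the right and down, at radius r is drawn at 1 + k1 r^2 times it, then the intrinsics apply), "cam_to_world" (4x4, takes a point from camera to world coordinates). Camera axes: x right, y down, z forward; pixel columns grow to the right and rows downward; lengths in m; the calibration is good to about 2 mm. A picture is of the moment at which its call begins.
- manip.job_done(): hands the job in; it is judged then, once.
Trained networks look in a picture, given as the dict that the camera call returned (one of the last four; its "shot" number tells which), for a name from the list of things; names that differ only in an ending like _2 or _b are one class to them, and where a whole thing is asked for, a point or a joint stands for the part that bears it (a point fixed in the world has none). Each returns a list of dicts, best first, with "conf" (0 to 1); they miss things now and then, are a little off and sometimes report something else, mostly with a low value. They report only what shows in the picture. A call takes as long as a camera call.
- manip.trace(label, picture): "mask" (384x512 bool, what is visible of it) and "rect" ([left, top, right, bottom] in pixels, round what is visible of it).
The state is a dict: "time_s": time; "joint_pos": joint angles; "joint_velocities": joint speeds; "effort": joint torques, N m; "tool_pos": TCP position; "tool_rot": TCP orientation; "contact_force": force on the tool from outside, world axes, zero at the start; "wrist_torque": the same for the moment, N m; "width": finger opening in m; "grip_force": force on a finger pad.
Only numpy, scipy, OpenCV 4.12 (cv2) and the standard library are available. Lean on these libraries where they do the work, as an engineer would, in place of code of your own. Each camera call takes 0.05 s, during which the arm holds its last target. There are 200 camera calls.

## Task

Check the springs of the goldsmith's rocking tilt plate with a fingertip: gently press down the blue pad until the yellow tip of the upright pointer stands in the blue band, keep it there for about a second, and let the plate spring back level; then do the same with the red pad and the red band. Do not run the pointer well past a band, do not grip or lift anything, and leave the bands and the things lying about the bench where they are.

Things in the scene. Friction and masses are not known exactly. Their poses are not given: they have to be found in the camera images.
- stand: fixed stand: white board 280 x 220 x 10 mm with two posts and the rocking plate. Origin: centre of the board's underside, on the bench; x points away from the robot, to the scale; y left. The hinge axis runs along stand x at y = 0, 85 mm above the bench. A white fan-shaped scale stands at x = +75 mm; the bands on it reach up to 278 mm
- tilt_plate (a joint): tilt of the rocking plate, rad: 0 level (spring 1.8 N m/rad: about 6 N on a pad at 0.25 rad; stops at +-0.42). Plate 110 x 180 x 8 mm (stand x, y, z), its middle on the hinge axis. Pressing the blue pad makes it positive and swings the pointer to the blue side (stand -y); pressing the red pad makes it negative and swings it to +y
- blue_mark (a joint): where the blue band stands on the scale, rad: the value of tilt_plate at which the pointer is at the middle of the blue band (positive, about 0.16 to 0.28)
- red_mark (a joint): where the red band stands on the scale, rad: the value of tilt_plate at which the pointer is at the middle of the red band (negative, about -0.28 to -0.16)
- blue_pad (a point): blue round press pad, 34 mm across and 6 mm thick, on the plate's corner at stand x = -38 mm, y = -72 mm (the robot's side, right). The point is the centre of its top face, 95 mm above the bench when level. It moves with the plate
- red_pad (a point): red round press pad, 34 mm across and 6 mm thick, on the plate's corner at stand x = -38 mm, y = +72 mm (the robot's side, left). The point is the centre of its top face, 95 mm above the bench when level. It moves with the plate
- pointer_tip (a point): yellow bead, 10 mm, at the tip of the slim black upright pointer fixed to the plate at its far end, 165 mm from the hinge axis; straight above the axis when level
- blue_band (a point): middle of the blue band (16 mm wide along the scale), level with the pointer's tip: the tip comes here when tilt_plate equals blue_mark. Its y axis lies along the scale, towards the red side
- red_band (a point): middle of the red band (16 mm wide along the scale), level with the pointer's tip: the tip comes here when tilt_plate equals red_mark. Its y axis lies along the scale, towards the red side, away from the blue
- cone_dish_mid (a point): centre of a loose pale grinding dish, 106 mm across and 22 mm high, with a cone standing in it to 94 mm; the point is 47 mm above the bench. A bystander
- jar_mid (a point): centre of a closed glass jar, 68 mm across and 95 mm high; the point is 47 mm above the bench. A bystander
- paintbrush_grip (a point): grip of a loose red-handled brush 170 mm long lying on the bench. A bystander
- graver_grip (a point): grip of a loose wooden-handled graver 150 mm long lying on the bench. A bystander

How it is judged:
By the outcome, as a careful person would: the job done as asked, in the order asked, and still so for the second after the job is handed in, with the robot touching nothing.
It also fails if it takes over 48 s, if anything falls off the work surface, if the arm or the gripper's body presses on something with over 40 N, if the wrist force passes 120 N, or if a joint passes its speed limit or range.

## Working session

There is one attempt and no reset: what is moved stays moved. The work goes in short steps, Python scripts to look and compute and a shell command to move; the robot and the scene stay as the last step left them, time stands still between calls to the robot, and variables do not carry over. Pictures are saved under pics/ and viewed, at most 10 in all, crops included, and the job is handed in when it is done.

```bash
mkdir -p pics; ls
cat > h.py <<'E'
import numpy as np, cv2
from rig import manip
def pts(c,mask):
    v,u=np.nonzero(mask&(c["depth"]>0)); K=c["camera_matrix"]
    d=np.array([c["k1"],0,0,0,0.])
    n=cv2.undistortPoints(np.c_[u,v].astype(float)[:,None],K,d)[:,0]
    z=c["depth"][v,u]; P=np.c_[n*z[:,None],z]
    T=c["cam_to_world"]; return P@T[:3,:3].T+T[:3,3]
E
python3 - <<'E'
from h import *
s=manip.state(); print(s["tool_pos"],s["tool_rot"],s["time_s"])
ims=[]
for n in("scene","top"):
    c=manip.read_camera(n); ims.append(c["color"]); print(n,c["cam_to_world"].round(3).tolist(),c["k1"])
    for l in("blue_pad","red_pad","pointer_tip","blue_band","red_band","stand","cone_dish_mid","jar_mid","paintbrush_grip","graver_grip"):
        for r in manip.trace(l,c)[:1]:
            p=pts(c,r["mask"]); print(l,round(r["conf"],2),r["rect"],len(p), np.median(p,0).round(4) if len(p) else "", p.max(0).round(3) if len(p) else "",p.min(0).round(3) if len(p) else "")
for n,i in zip("ab",ims): cv2.imwrite(f"pics/{n}.png",cv2.resize(i[:,:,::-1],(800,600)))
E
```

```text
pics
[0.14033651 0.50545364 0.23050225] [ 1.35001928e-01  9.90844990e-01 -8.19029591e-04 -1.16007063e-04] 0.0
scene [[-0.636, 0.589, -0.499, 1.17], [0.772, 0.497, -0.396, 0.514], [0.015, -0.637, -0.77, 1.136], [0.0, 0.0, 0.0, 1.0]] 0.016228359598100383
blue_pad 0.67 [217.0, 191.7, 275.4, 228.7] 1150 [0.5883 0.0226 0.0921] [0.657 0.093 0.255] [ 0.496 -0.092  0.016]
red_pad 0.85 [213.9, 194.8, 273.8, 229.4] 1243 [0.5881 0.023  0.0919] [0.658 0.1   0.257] [ 0.437 -0.146  0.001]
pointer_tip 0.86 [214.4, 194.3, 278.2, 227.4] 1236 [0.5871 0.0234 0.092 ] [0.659 0.1   0.257] [ 0.437 -0.146 -0.003]
blue_band 0.51 [215.2, 179.2, 225.6, 195.0] 107 [ 0.661  -0.0183  0.2583] [ 0.672 -0.007  0.278] [ 0.537 -0.156  0.006]
red_band 0.22 [214.9, 193.1, 275.1, 229.0] 1162 [0.5883 0.0227 0.092 ] [0.657 0.094 0.257] [ 0.494 -0.096  0.009]
stand 0.57 [200.9, 178.1, 285.9, 259.0] 4490 [0.6259 0.0273 0.0165] [0.738 0.144 0.278] [ 0.407 -0.153 -0.001]
cone_dish_mid 0.83 [342.2, 219.7, 373.5, 250.2] 735 [0.3936 0.3326 0.0152] [0.437 0.38  0.1  ] [0.334 0.275 0.002]
jar_mid 0.62 [203.1, 123.6, 222.9, 153.0] 4
[... 817 characters left out ...]
0.6 [256.5, 136.8, 263.5, 148.7] 76 [ 0.6578 -0.0237  0.2718] [ 0.711 -0.013  0.277] [ 0.648 -0.033  0.006]
stand 0.63 [201.1, 133.4, 303.7, 250.6] 7514 [ 0.5645 -0.0061  0.0141] [0.74  0.142 0.277] [ 0.405 -0.158 -0.007]
cone_dish_mid 0.96 [118.9, 242.0, 156.5, 280.4] 1107 [0.3868 0.3236 0.0127] [0.436 0.387 0.097] [ 0.335  0.274 -0.005]
jar_mid 0.55 [355.6, 237.9, 388.1, 267.2] 554 [ 0.3936 -0.3195  0.0932] [ 0.425 -0.298  0.102] [ 0.361 -0.357 -0.004]
paintbrush_grip 0.76 [108.1, 133.2, 130.2, 191.9] 636 [0.6834 0.3633 0.0185] [0.752 0.401 0.027] [ 0.583  0.338 -0.007]
graver_grip 0.83 [374.3, 132.4, 397.9, 180.7] 274 [ 0.6353 -0.402   0.0213] [ 0.729 -0.363  0.03 ] [ 0.593 -0.438 -0.004]
```

```bash
cat >> h.py <<'E'
def hsvmasks(c,roi):
    h=cv2.cvtColor(c["color"],cv2.COLOR_RGB2HSV); H,S,V=cv2.split(h)
    m=np.zeros(H.shape,bool); l,t,r,b=roi; m[t:b,l:r]=1
    m&=(S>110)&(V>50)
    return dict(blue=m&(H>95)&(H<130),red=m&((H<10)|(H>170)),yel=m&(H>18)&(H<38))
def blobs(c,roi):
    out=[]
    for k,m in hsvmasks(c,roi).items():
        n,L,st,ce=cv2.connectedComponentsWithStats(m.astype(np.uint8))
        for i in range(1,n):
            if st[i,4]>=6:
                p=pts(c,L==i); out.append((k,st[i,4],ce[i].round(1),np.median(p,0).round(4),p.min(0).round(3),p.max(0).round(3)))
    return out
E
python3 - <<'E'
from h import *
ims=[]
for n,roi in(("scene",(195,165,295,265)),("top",(195,125,310,255))):
    c=manip.read_camera(n); l,t,r,b=roi
    ims.append(cv2.resize(c["color"][t:b,l:r,::-1],(400,400*(b-t)//(r-l)),interpolation=cv2.INTER_CUBIC))
    print(n)
    for o in blobs(c,roi): print(*o)
    for r in manip.trace("stand",c)[:1]:
        p=pts(c,r["mask"]); p=p[abs(p[:,2]-.01)<.006]; print(cv2.minAreaRect((p[:,:2]*1000).astype(np.float32)))
    P=pts(c,np.ones(c["depth"].shape,bool)); q=P[(abs(P[:,2]-.089)<.006)&(abs(P[:,0]-.57)<.1)&(abs(P[:,1])<.13)]
    print("plate",cv2.minAreaRect((q[:,:2]*1000).astype(np.float32)))
h=max(i.shape[0] for i in ims)
cv2.imwrite("pics/c.png",np.hstack([cv2.copyMakeBorder(i,0,h-i.shape[0],0,0,0) for i in ims]))
E
```

```text
scene
blue 74 [220.6 185.5] [ 0.6624 -0.0188  0.2613] [ 0.652 -0.032  0.23 ] [ 0.67  -0.007  0.28 ]
red 181 [249.1 199.8] [0.5949 0.0337 0.1013] [ 0.547 -0.038  0.089] [0.637 0.075 0.277]
red 72 [269.2 200. ] [0.5104 0.0478 0.0959] [0.494 0.031 0.088] [0.611 0.102 0.248]
red 15 [232.4 205.5] [ 0.6095 -0.0298  0.0983] [ 0.597 -0.036  0.092] [0.655 0.023 0.19 ]
yel 13 [233.6 192.6] [0.6552 0.0247 0.2525] [ 0.565 -0.07   0.089] [0.659 0.03  0.257]
yel 6 [219.7 219.8] [ 0.6422 -0.0587  0.0302] [ 0.64  -0.061  0.016] [ 0.644 -0.056  0.041]
yel 13 [261.5 231. ] [0.5892 0.0805 0.0337] [0.585 0.069 0.022] [0.592 0.085 0.043]
((569.8212890625, -7.66180419921875), (282.654052734375, 220.0372772216797), 21.103199005126953)
plate ((580.0670166015625, -3.8513412475585938), (162.96315002441406, 180.81666564941406), 20.826263427734375)
top
blue 67 [260.1 143.9] [ 0.658  -0.024   0.2718] [ 0.649 -0.036  0.248] [ 0.67  -0.011  0.277]
blue 114 [283.6 192. ] [ 0.5605 -0.089   0.0953] [ 0.545 -0.103  0.091] [ 0.576 -0.073  0.1  ]
red 82 [221.4 159.5] [0.6253 0.0649 0.2711] [0.613 0.049 0.01 ] [0.678 0.076 0.276]
red 298 [252.  187.3] [ 0.5749 -0.0038  0.097 ] [ 0.536 -0.05   0.091] [0.615 0.04  0.104]
red 10 [252.5 187.1] [ 0.5756 -0.006   0.0981] [ 0.57  -0.01   0.095] [ 0.581 -0.002  0.099]
red 128 [233.6 212.7] [0.5084 0.0452 0.0951] [0.492 0.029 0.086] [0.524 0.064 0.1  ]
yel 13 [239.2 147.8] [0.653  0.0242 0.253 ] [0.649 0.022 0.008] [0.703 0.027 0.258]
((571.4088134765625, -7.96514892578125), (281.6805725097656, 225.77720642089844), 20.305187225341797)
plate ((577.4140014648438, -4.0190277099609375), (160.721435546875, 179.84115600585938), 21.069677352905273)
```

View pics/c.png

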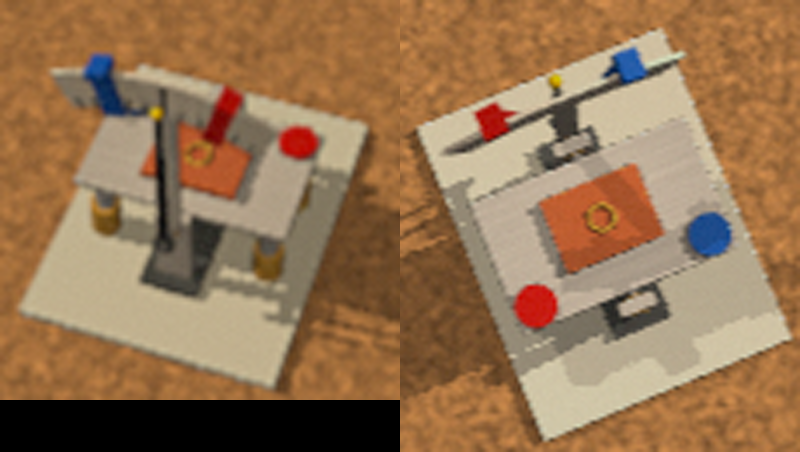

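View pics/a.png

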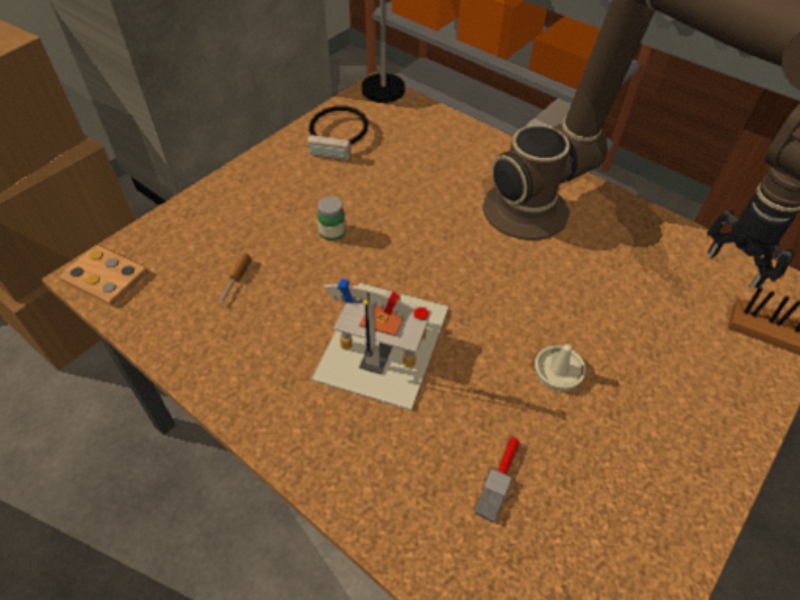

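The stand is at about (0.570, -0.008), yaw 21.1°. In the right-hand (top) crop the blue pad is at (710,232) and the red pad at (536,305). The bands at (627,65) and (492,122) read about +0.24 and -0.25 rad. The scene picture shows the way to the pads is clear.

```bash
python3 -m handwheel '[[[-46,-38,0],10],[[-93,-76,0],20],[[-140,-114,0],30],[[-186,-152,0],40],[[-232,-190,0],53],[[-280,-228,0],53],[[-326,-266,0],53],[[-372,-304,0],53],[[-420,-342,0],53],[[-465,-380,0],53]]' -1
cat >> h.py <<'E'
from scipy.spatial.transform import Rotation as R
def go(t):
    s=manip.state(); r=R.from_quat(s["tool_rot"]); M=r.as_matrix()
    print("t",round(s["time_s"],2),"pos",s["tool_pos"].round(4) if hasattr(s["tool_pos"],"round") else s["tool_pos"],"y-head",np.degrees(np.arctan2(M[1,1],M[0,1])).round(1),"z",M[:,2].round(3),"F",np.round(s["contact_force"],1))
    print("shift mm",(r.inv().apply(np.array(t)-s["tool_pos"])*1000).round(1))
E
python3 -c "
from h import *
go((.5605,-.089,.115))"
```

```text
time_s: 2.55
tool_pos: [0.4879, 0.0134, 0.2315]
tool_rot: [0.563, 0.826, 0.0, 0.0]
contact_force: [1.2, 0.4, -0.3]
width: 0.0002
grip_force: 0.0
t 2.55 pos [0.4879 0.0134 0.2315] y-head 21.5 z [ 0.001  0.    -1.   ] F [ 1.2  0.4 -0.3]
shift mm [-121.8   30.   116.5]
```

```bash
python3 -m handwheel '[[[-50,13,0],0],[[-100,25,0],0],[[-122,30,20],0],[[-122,30,55],0],[[-122,30,85],0],[[-122,30,105],0],[[-122,30,112],0],[[-122,30,112],0]]'
python3 - <<'E'
from h import *
go((.5605,-.089,.095))
ims=[]
for n,roi in(("scene",(195,165,295,265)),("top",(195,125,310,255))):
    c=manip.read_camera(n); l,t,r,b=roi
    ims.append(cv2.resize(c["color"][t:b,l:r,::-1],(400,400*(b-t)//(r-l)),interpolation=cv2.INTER_CUBIC))
h=max(i.shape[0] for i in ims)
cv2.imwrite("pics/d.png",np.hstack([cv2.copyMakeBorder(i,0,h-i.shape[0],0,0,0) for i in ims]))
E
```

```text
time_s: 3.55
tool_pos: [0.559, -0.0868, 0.119]
tool_rot: [0.563, 0.827, -0.0, -0.0]
contact_force: [0.0, -0.2, 0.7]
width: -0.0003
grip_force: 0.0
t 3.55 pos [ 0.559  -0.0868  0.119 ] y-head 21.5 z [-0.001  0.    -1.   ] F [ 0.  -0.2  0.7]
shift mm [-2.6  0.6 24. ]
```

View pics/d.png

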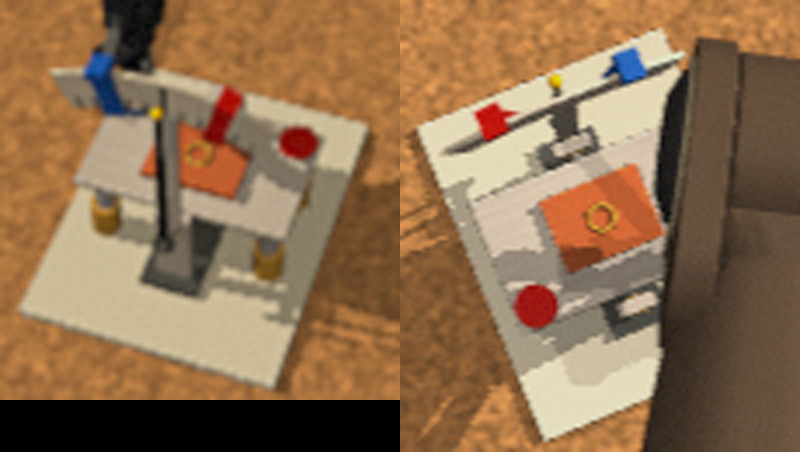

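In both views (yellow tip at (156,113) on the left and (557,81) on the right) the pointer is upright, and it stays visible while the fingertip is over the blue pad. Next I press slowly.

```bash
python3 -m handwheel '[[[-2,0,8],0],[[-2,0,16],0],[[-2,0,22],0],[[-2,0,25],0],[[-2,0,28],0],[[-2,0,31],0],[[-2,0,34],0],[[-2,0,34],0]]'
cat >> h.py <<'E'
def tilt(save=None):
    C=np.array([.570,-.008,.085]);a=np.radians(21.1);X=np.array([np.cos(a),np.sin(a),0]);Y=np.array([-np.sin(a),np.cos(a),0])
    ims=[]
    for n,roi in(("scene",(195,165,295,265)),("top",(195,125,310,255))):
        c=manip.read_camera(n); l,t,r,b=roi
        ims.append(cv2.resize(c["color"][t:b,l:r,::-1],(400,400*(b-t)//(r-l)),interpolation=cv2.INTER_CUBIC))
        for k,m in hsvmasks(c,roi).items():
            p=pts(c,m)-C; p=p[p[:,2]>.13]; x,y=p@X,p@Y; ok=(x>.06)&(x<.11); p=p[ok];y=y[ok]
            if len(y): q=-np.arctan2(y,p[:,2]); print(n,k,len(y),"tilt med",np.median(q).round(3),"lo/hi",q.min().round(3),q.max().round(3))
    if save:
        h=max(i.shape[0] for i in ims)
        cv2.imwrite(save,np.hstack([cv2.copyMakeBorder(i,0,h-i.shape[0],0,0,0) for i in ims]))
E
python3 - <<'E'
from h import *
go((.5605,-.089,.080)); tilt()
E
```

```text
time_s: 4.65
tool_pos: [0.5603, -0.0895, 0.0855]
tool_rot: [0.563, 0.826, -0.0, 0.0]
contact_force: [-1.4, -3.3, 3.0]
width: 0.0001
grip_force: 2.2
t 4.65 pos [ 0.5603 -0.0895  0.0855] y-head 21.5 z [ 0.    -0.001 -1.   ] F [-1.4 -3.3  3. ]
shift mm [0.4 0.4 5.5]
scene blue 73 tilt med 0.248 lo/hi 0.136 0.296
scene red 85 tilt med -0.26 lo/hi -0.501 -0.205
scene yel 10 tilt med 0.146 lo/hi 0.12 0.205
top blue 66 tilt med 0.248 lo/hi 0.202 0.335
top red 79 tilt med -0.256 lo/hi -0.372 -0.173
top yel 12 tilt med 0.14 lo/hi 0.121 0.166
```

```bash
python3 -m handwheel '[[[0,0,2],0],[[0,0,4],0],[[0,0,6.5],0],[[0,0,6.5],0]]'
python3 - <<'E'
from h import *
go((.5605,-.089,.080)); tilt("pics/e.png")
E
```

```text
time_s: 5.25
tool_pos: [0.5603, -0.0891, 0.0792]
tool_rot: [0.563, 0.827, 0.0, 0.0]
contact_force: [-3.7, -2.5, 7.6]
width: 0.0
grip_force: 3.5
t 5.25 pos [ 0.5603 -0.0891  0.0792] y-head 21.5 z [ 0.001 -0.    -1.   ] F [-3.7 -2.5  7.6]
shift mm [ 0.1  0.2 -0.8]
scene blue 68 tilt med 0.239 lo/hi 0.196 0.302
scene red 88 tilt med -0.261 lo/hi -0.494 -0.206
scene yel 10 tilt med 0.238 lo/hi 0.214 0.35
top blue 68 tilt med 0.241 lo/hi 0.2 0.338
top red 79 tilt med -0.253 lo/hi -0.377 -0.174
top yel 7 tilt med 0.229 lo/hi 0.208 0.249
```

View pics/e.png

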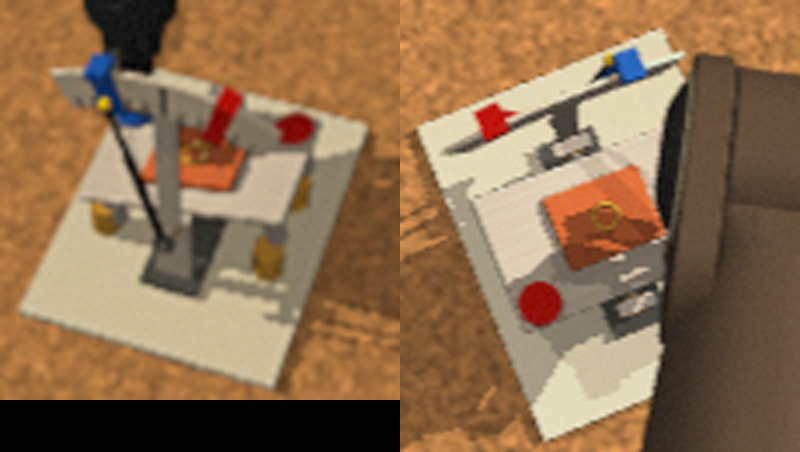

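The yellow tip is on the blue band (left (104,103), right (610,62)), reading 0.235 against 0.243. I hold it there for a second and then release gently.

```bash
python3 -m handwheel '[[[0,0,0.4],0],[[0,0,0.4],0],[[0,0,0.4],0],[[0,0,0.4],0],[[0,0,0.4],0],[[0,0,0.4],0],[[0,0,0.4],0],[[0,0,0.4],0],[[0,0,0.4],0]]'
python3 -c "
from h import *
tilt()"
python3 -m handwheel '[[[0,0,-3],0],[[0,0,-6],0],[[0,0,-9],0],[[0,0,-12],0],[[0,0,-15],0],[[0,0,-18],0],[[0,0,-24],0],[[0,0,-40],0],[[0,0,-50],0],[[0,0,-50],0]]'
python3 - <<'E'
from h import *
tilt();go((.5086,.0455,.115))
E
```

```text
time_s: 6.48
tool_pos: [0.5603, -0.0891, 0.079]
tool_rot: [0.563, 0.827, 0.0, 0.0]
contact_force: [-2.7, -3.2, 5.9]
width: 0.0
grip_force: 3.5
scene blue 69 tilt med 0.238 lo/hi 0.193 0.299
scene red 88 tilt med -0.259 lo/hi -0.497 0.256
scene yel 8 tilt med 0.246 lo/hi 0.232 0.35
top blue 68 tilt med 0.249 lo/hi 0.201 0.341
top red 80 tilt med -0.255 lo/hi -0.375 -0.174
top yel 7 tilt med 0.229 lo/hi 0.212 0.252
time_s: 7.82
tool_pos: [0.561, -0.0892, 0.1299]
tool_rot: [0.563, 0.826, 0.001, 0.001]
contact_force: [0.3, -0.2, -0.2]
width: -0.0002
grip_force: 0.0
scene blue 80 tilt med 0.245 lo/hi 0.191 0.295
scene red 85 tilt med -0.26 lo/hi -0.496 -0.073
scene yel 11 tilt med 0.0 lo/hi -0.02 0.084
top blue 66 tilt med 0.248 lo/hi 0.203 0.333
top red 79 tilt med -0.251 lo/hi -0.379 -0.2
top yel 11 tilt med 0.005 lo/hi -0.019 0.017
t 7.92 pos [ 0.5602 -0.0891  0.1285] y-head 21.5 z [ 0. -0. -1.] F [-0.4  0.9  0.1]
shift mm [144.2   1.2  13.5]
```

The plate is back level. On to red.

```bash
python3 -m handwheel '[[[30,0,-6],0],[[70,0,-6],0],[[110,0,-6],0],[[136,1,-4],0],[[144,1,5],0],[[144,1,15],0],[[144,1,22],0],[[144,1,28],0],[[144,1,28],0]]'
python3 - <<'E'
from h import *
tilt();go((.5086,.0455,.0785))
E
```

```text
time_s: 9.05
tool_pos: [0.5081, 0.0447, 0.0997]
tool_rot: [0.563, 0.826, -0.0, -0.0]
contact_force: [-0.1, -0.6, 0.2]
width: 0.0002
grip_force: 0.0
scene blue 75 tilt med 0.249 lo/hi 0.199 0.3
scene red 88 tilt med -0.259 lo/hi -0.498 -0.067
scene yel 12 tilt med 0.001 lo/hi -0.024 0.071
top blue 66 tilt med 0.242 lo/hi 0.2 0.342
top red 78 tilt med -0.254 lo/hi -0.372 -0.202
top yel 12 tilt med 0.002 lo/hi -0.019 0.018
t 9.15 pos [0.5085 0.0449 0.1004] y-head 21.4 z [ 0. -0. -1.] F [ 0.2 -0.3  0.5]
shift mm [ 0.5  0.3 21.9]
```

```bash
python3 -m handwheel '[[[0,0,3],0],[[0,0,6],0],[[0,0,9],0],[[0,0,12],0],[[0,0,15],0],[[0,0,18],0],[[0,0,20],0],[[0,0,21],0],[[0,0,21],0]]'
python3 - <<'E'
from h import *
tilt("pics/f.png");go((.5086,.0455,.0785))
E
```

```text
time_s: 10.28
tool_pos: [0.5084, 0.0457, 0.0797]
tool_rot: [0.563, 0.827, 0.0, -0.0]
contact_force: [-1.6, 4.0, 6.4]
width: -0.0003
grip_force: 3.3
scene blue 75 tilt med 0.244 lo/hi 0.195 0.297
scene red 76 tilt med -0.264 lo/hi -0.307 -0.073
scene yel 10 tilt med -0.228 lo/hi -0.249 -0.187
top blue 67 tilt med 0.246 lo/hi 0.202 0.341
top red 79 tilt med -0.252 lo/hi -0.385 -0.171
top yel 9 tilt med -0.221 lo/hi -0.235 -0.208
t 10.38 pos [0.5084 0.0456 0.0797] y-head 21.5 z [ 0.     0.001 -1.   ] F [-2.5  4.2  5.8]
shift mm [-0.2  0.1  1.2]
```

View pics/f.png

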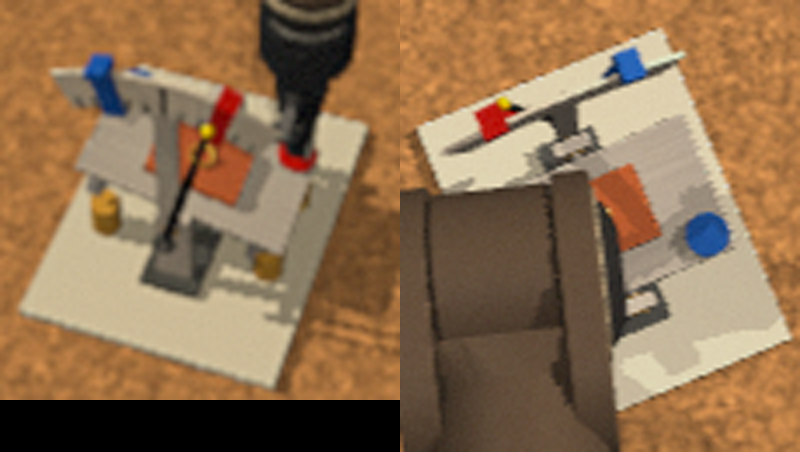

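The tip (left (207,131), right (504,104)) is near the edge of the red band, at -0.225 against -0.255. I press 1.8 mm more and hold.

```bash
python3 -m handwheel '[[[0,0,1],0],[[0,0,1.8],0],[[0,0,1.8],0]]'
python3 -c "
from h import *
tilt()"
python3 -m handwheel '[[[0,0,0],0],[[0,0,0],0],[[0,0,0],0],[[0,0,0],0],[[0,0,0],0],[[0,0,0],0],[[0,0,0],0],[[0,0,0],0]]'
python3 -c "
from h import *
tilt()"
python3 -m handwheel '[[[0,0,-3],0],[[0,0,-6],0],[[0,0,-9],0],[[0,0,-12],0],[[0,0,-15],0],[[0,0,-18],0],[[0,0,-24],0],[[0,0,-45],0],[[0,0,-80],0],[[0,0,-120],0]]'
python3 -m handwheel '[[[0,0,0],0],[[0,0,0],0],[[0,0,0],0],[[0,0,0],0]]'
python3 -c "
from h import *
tilt();go((0.5,0,.2))"
```

```text
time_s: 10.75
tool_pos: [0.5085, 0.0455, 0.078]
tool_rot: [0.563, 0.827, 0.0, 0.0]
contact_force: [-1.6, 3.6, 6.0]
width: 0.0001
grip_force: 3.6
scene blue 75 tilt med 0.247 lo/hi 0.198 0.295
scene red 67 tilt med -0.263 lo/hi -0.306 -0.062
scene yel 10 tilt med -0.248 lo/hi -0.27 -0.215
top blue 67 tilt med 0.247 lo/hi 0.204 0.353
top red 80 tilt med -0.252 lo/hi -0.381 -0.172
top yel 3 tilt med -0.24 lo/hi -0.251 -0.234
time_s: 11.85
tool_pos: [0.5085, 0.0455, 0.078]
tool_rot: [0.563, 0.827, 0.0, 0.0]
contact_force: [-2.0, 3.2, 6.6]
width: 0.0
grip_force: 3.6
scene blue 73 tilt med 0.249 lo/hi 0.197 0.3
scene red 72 tilt med -0.26 lo/hi -0.307 -0.07
scene yel 11 tilt med -0.247 lo/hi -0.271 -0.215
top blue 66 tilt med 0.248 lo/hi 0.203 0.344
top red 80 tilt med -0.253 lo/hi -0.378 -0.173
top yel 2 tilt med -0.233 lo/hi -0.235 -0.231
time_s: 13.2
tool_pos: [0.5078, 0.0451, 0.1983]
tool_rot: [0.563, 0.826, -0.001, -0.0]
contact_force: [0.4, 0.3, 0.5]
width: -0.0004
grip_force: 0.0
time_s: 13.7
tool_pos: [0.5078, 0.0452, 0.1966]
tool_rot: [0.563, 0.827, -0.001, -0.001]
contact_force: [0.1, -0.4, -0.2]
width: -0.0002
grip_force: 0.0
scene blue 76 tilt med 0.246 lo/hi 0.195 0.301
scene red 87 tilt med -0.257 lo/hi -0.494 -0.067
scene yel 11 tilt med 0.001 lo/hi -0.028 0.083
top blue 67 tilt med 0.246 lo/hi 0.202 0.341
top red 79 tilt med -0.255 lo/hi -0.376 -0.202
top yel 11 tilt med -0.006 lo/hi -0.026 0.018
t 13.8 pos [0.508  0.0453 0.1969] y-head 21.5 z [-0.001 -0.    -1.   ] F [ 0.6 -0.1  0.7]
shift mm [-39.2 -24.1  -3. ]
```

```bash
python3 -c "
from rig import manip
print(manip.job_done())"
```

```text
the job is handed in; nothing more can be done
None
```

I pressed the blue pad, then the red one. By the camera readings the pointer tip stood in each band for over a second and the plate sprang back level each time. The job is handed in with the arm clear of the stand.

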